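Emboss a card in the hand press

ROBOT

A 6-joint arm with a two-finger parallel gripper is mounted at the origin on the work surface. World frame = base frame: x ahead of the robot, y to its left, z up, the work surface at z = 0. Lengths are in m, angles in degrees, forces in N, time in s.
With the tool pointing down it reaches from about 0.3 to 0.775 m from the base axis. Payload 14.6 kg.
Tool frame: the origin (TCP) lies at the very end of the fingers, on their centre line; the grasp point (between the pads) lies 19 mm behind it; z points along the fingers, y is the direction in which the jaws open and shut (so a half turn about z gives the same grasp; the last joint's range is limited). The gripper opens to 94 mm and grips with 3 to 60 N. Pads are 16 mm wide; open, the fingers measure 119 mm over their backs; the gripper's body (75 mm by 177 mm) begins 78 mm behind the grasp point.
Start: joints at [-73.774, 17.183, 87.147, -0, 75.671, -3.816], TCP at [0.188, -0.517, 0.205] pointing down, gripper open.
Joint ranges: [-173.82, 173.82], [-45.26, 126.66], [13.44, 144.39], [-59.66, 239.66], [0, 175.72], [-146.38, 146.38]. Speed limits (degrees/s): [127.2, 127.2, 147.25, 180, 180, 180].

INTERFACE

Orientations are given as [roll, pitch, yaw] about the fixed x, y, z axes, in that order (R = Rz(yaw) Ry(pitch) Rx(roll)).
In Python, from rig import state, grab_frame, camera_model, sign_off gives the robot as it stands.
- The arm moves only by the shell command python3 -m pendant 'ROWS'. ROWS is JSON, a list of rows, each an object with "translation": the shift along the tool's x, y, z in mm, a list of three; "roll": the turn about the tool's z in rad; "claw": the opening, from 0 (shut) to 1 (fully open). A call has 1 to 12 rows; each row is the pose to reach, as a shift and turn from the pose commanded when the call began, along the tool's axes at that moment; what a row does not reach only later rows make up. A row lasts 1/8 s, in which the tool goes at most 62.5 mm and 10.7 degrees, less where a joint would pass 70% of its speed; a pose out of reach is approached as far as the arm can. A call with a gripper value outside its range is refused whole. The fingers move at their own pace and stop on an object; the grip force is fixed at half the most. Time passes only in rows, so rows that repeat a pose let the fingers close. It gives the time, the measured TCP pose, the force and the opening at its end, in the units of the state.
- state(): the state, without advancing time (a new reading comes with each control period).
- grab_frame(name): name is "scene" or "top"; returns the picture (400x640x3 uint8, red, green, blue); there is no depth.
- camera_model(name): a dict with "vertical_fov" (degrees; the focal length in pixels is half the picture's height over the tangent of half this angle, whatever the lens; pixels are square), "cx", "cy" (the principal point, pixels), "extrinsics" (4x4, takes a point from world to camera coordinates). Camera axes: x right, y up, looking along -z (the intrinsics and any distortion apply to the point x, -y, -z); pixel columns grow to the right and rows downward; lengths in m; the calibration is good to about 2 mm. A picture is of the moment at which its call begins. camera_model takes no time and is no camera call.
- sign_off(): hands the job in, once; it reports no verdict.
The state is a dict: "t": time; "q": joint angles; "joint_vel": joint speeds; "effort": joint torques, N m; "ee_pos": TCP position; "ee_rot": TCP orientation; "wrist_force": force on the tool from outside, world axes, zero at the start; "moment": the same for the moment, N m; "grip_width": opening from 0.0 (shut) to 1.0 (fully open).
Only numpy, scipy, OpenCV 4.12 (cv2) and the standard library are available. Lean on these libraries where they do the work, as an engineer would, in place of code of your own. Each camera call takes 0.05 s, during which the arm holds its last target.

TASK

Two hand embossing presses stand on the print-room table, and one of them has a brown card lying on its bed, under the die. Push that press's lever all the way down to its stop to emboss the card, hold it there for a moment, then let go so that the lever springs back up. Do not work the empty press's lever and leave the ink jar between the presses standing where it is.

Things in the scene. Friction and masses are not known exactly. Their poses are not given: they have to be found in the camera images.
- pad_loaded (a point): Top centre of the black hand pad (50 long, 44 wide, 18 thick) ending the lever of the press that holds the card: brown, 148 x 105 x 2, lying across its bed 30 up. Dark steel base 220 x 75 x 22, fixed, left or right, turned up to 26 deg. x points along the lever to the pivot, z out of the pad. The pad's top is 128 above the table at rest, 78 at full stroke and then 5 further from the pivot (mm).
- lever_loaded (a joint): Lever of the press with the card: 0 up at rest, 0.30 rad fully down at its hard stop; the pad goes 50 mm down. Pushing at the pad takes about 3 N at first, 11 N at the stop; it springs back up when released. Pivot 170 mm from the pad's centre, 85 mm above the table, between two cheeks 105 mm tall at the press's far end; the bar is 24 mm wide.
- lever_empty (a joint): Lever of the other press, same make and size but with no card, fixed on the other side of the ink jar: 0 up at rest, 0.30 rad fully down. It must stay up.
- ink_jar: Loose round ink jar with a black cap and a paper label, 50 mm across, 70 mm tall, standing upright between the two presses. Origin at the centre of its underside, z up.
Not all that is in view belongs to the job. Of the things shaped like the ink_jar, the black one is meant.

How it is judged (in metres and radians):
On the way:
1. the lever of the press with the card is held fully down (at least 0.26 of its 0.30 rad) (value of joint lever_loaded above 0.26 rad), for 0.2 s.
At the end, for the whole second after the job is handed in: After the full stroke both levers are up again (under 0.05 rad), and the ink jar stands upright (within 0.2 rad) within 30 mm of where it was (value of joint each of lever_loaded, lever_empty below 0.05 rad and distance of ink_jar from where it was at the start of the episode below 0.03 m and angle between ink_jar's own z axis and vertical below 0.2 rad); the robot touches nothing.
It fails at once if the lever of the empty press is pushed down by more than 0.10 rad (value of joint lever_empty above 0.1 rad).
It fails at once if the ink jar is tipped by more than 0.5 rad or moved more than 30 mm (angle between ink_jar's own z axis and vertical above 0.5 rad or distance of ink_jar from where it was at the start of the episode above 0.03 m).
It also fails if it takes over 32 s, if anything falls off the work surface, if the arm or the gripper's body presses on something with over 40 N, if the wrist force passes 120 N, or if a joint passes its speed limit or range.

## Working session

There is one attempt and no reset: what is moved stays moved. The work goes in short steps, Python scripts to look and compute and a shell command to move; the robot and the scene stay as the last step left them, time stands still between calls to the robot, and variables do not carry over. Pictures are saved under pics/ and viewed, and the job is handed in when it is done.

```bash
mkdir -p pics; python3 - <<'E'
from rig import *
import cv2
for n in("scene","top"):
    cv2.imwrite(f"pics/{n}0.png",cv2.cvtColor(grab_frame(n),cv2.COLOR_RGB2BGR)); print(n,camera_model(n))
s=state();print(s)
E
```

```text
scene {'vertical_fov': 56.62684046905815, 'cx': 322.2669525186909, 'cy': 202.73720123557285, 'extrinsics': array([[ 0.51265415,  0.85859417,  0.00133286, -0.28158586],
       [-0.54309082,  0.32306852,  0.77503489,  0.23239449],
       [ 0.66500983, -0.39804872,  0.63191703, -1.16852285],
       [ 0.        ,  0.        ,  0.        ,  1.        ]])}
top {'vertical_fov': 48.37228434062328, 'cx': 322.48860715925804, 'cy': 196.15190939096016, 'extrinsics': array([[-0.0074827 , -0.99996388, -0.00403069, -0.02361307],
       [ 0.98993805, -0.00797714,  0.14127638, -0.58795683],
       [-0.14130343, -0.002933  ,  0.98996199, -0.87252524],
       [ 0.        ,  0.        ,  0.        ,  1.        ]])}
{'t': 0.1, 'q': array([-7.37750898e+01,  1.72120629e+01,  8.71745702e+01,  4.01290136e-05,
        7.56708979e+01, -3.81655520e+00]), 'joint_vel': array([-0.01904066, -0.14936883, -0.0755911 , -0.00858606,  0.02972894,
        0.03873077]), 'effort': array([-1.60648860e-04, -5.32641327e+01, -3.53287303e+01,  7.08532822e-02,
        2.34265690e-02, -5.53447967e-05]), 'ee_pos': array([ 0.1884142 , -0.51648347,  0.20496277]), 'ee_rot': array([-1.79942599e+02, -3.86817377e-03,  2.00414535e+01]), 'wrist_force': array([ 0.51308186, -0.25407346, -0.10878498]), 'moment': array([ 0.00639611, -0.00106456,  0.02346244]), 'grip_width': 1.001074484326394}
```

View pics/scene0.png

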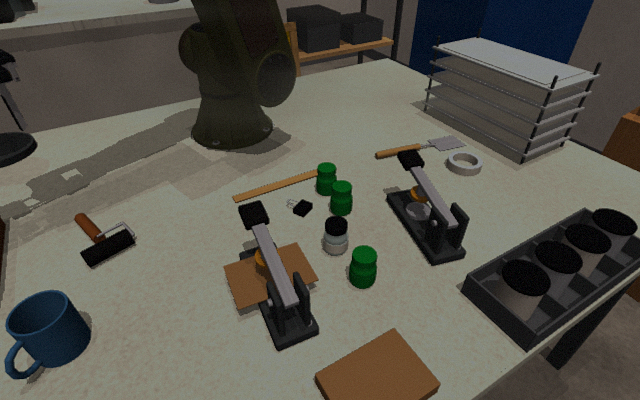

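View pics/top0.png

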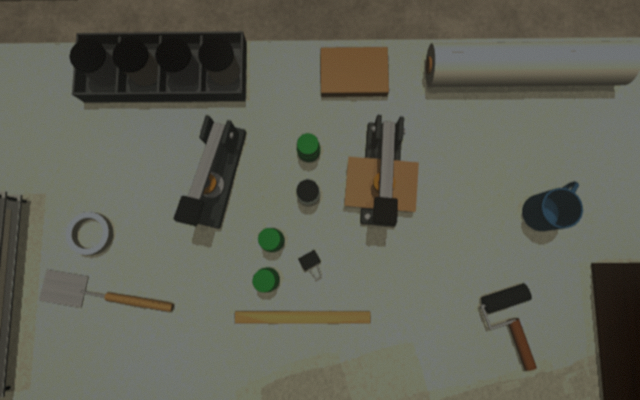

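Top view: loaded press on the right, black pad near (380,211), with the brown card crossing under the die at (380,185). The empty press's pad is at (188,209) and the black-capped jar at (307,191). Scene view: loaded pad (254,215), empty pad (410,159), jar (336,235). Things that could be confused with the target are the empty press's pad, the black binder clip at top (309,260), and the loose brown card/block at (354,70) on no press. I choose the press with the card on its bed, and check it in a close crop.

```bash
python3 - <<'E'
import cv2,numpy as np
t=cv2.imread("pics/top0.png")[105:240,335:430];s=cv2.imread("pics/scene0.png")[190:350,215:325]
t=cv2.resize(t,None,fx=4,fy=4,interpolation=cv2.INTER_CUBIC);s=cv2.resize(s,None,fx=3.4,fy=3.4,interpolation=cv2.INTER_CUBIC)
c=np.zeros((560,770,3),np.uint8);c[:t.shape[0],:380]=t[:, :380];c[:s.shape[0],390:390+s.shape[1]]=s
c=np.clip(255*(c/255.)**.5,0,255).astype(np.uint8)
cv2.imwrite("pics/crop.png",c)
E
```

```text
(no output)
```

View pics/crop.png

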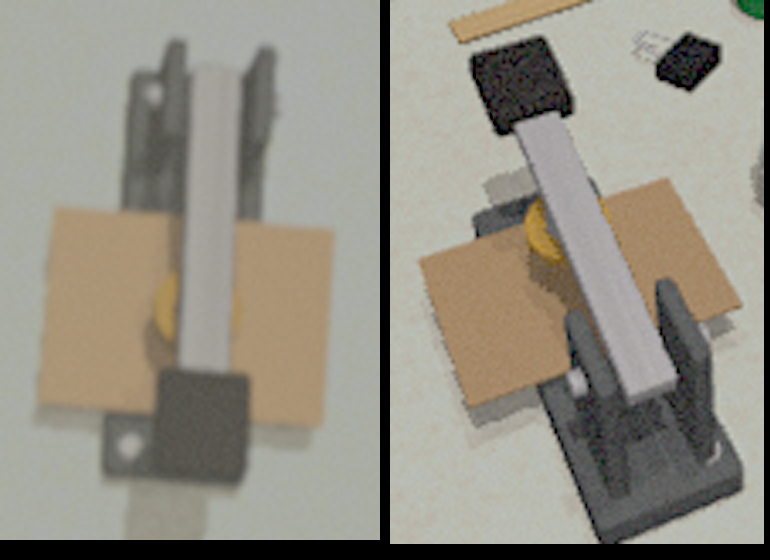

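The crop confirms it: this press holds the card, and its pad is clear. In the top crop the pad corners are about (158,372), (250,376), (243,483) and (155,475). In the scene crop the top-face corners are about (471,57), (546,38), (572,105) and (497,130).

```bash
cat > h.py <<'E'
from rig import *
import numpy as np
def ray(n,u,v):
    m=camera_model(n);f=200/np.tan(np.radians(m["vertical_fov"]/2));E=m["extrinsics"];R=E[:3,:3]
    d=R.T@np.array([(u-m["cx"])/f,-(v-m["cy"])/f,-1.]);return -R.T@E[:3,3],d
def onz(n,u,v,z):
    c,d=ray(n,u,v);return c+d*(z-c[2])/d[2]
def tri(a,b):
    c1,d1=a;c2,d2=b;s=np.linalg.lstsq(np.c_[d1,-d2],c2-c1,rcond=None)[0]
    p,q=c1+s[0]*d1,c2+s[1]*d2;return (p+q)/2,np.linalg.norm(p-q)
E
python3 - <<'E'
from h import *
np.set_printoptions(precision=4,suppress=True)
T=[(335+(x+.5)/4-.5,105+(y+.5)/4-.5) for x,y in[(158,372),(250,376),(243,483),(155,475)]]
S=[(215+(x-390+.5)/3.4-.5,190+(y+.5)/3.4-.5) for x,y in[(471,57),(546,38),(572,105),(497,130)]]
for n,L in(("top",T),("scene",S)):
    P=np.array([onz(n,*p,.128) for p in L]);print(n,P[:,:2].tolist(),P.mean(0),[np.linalg.norm(P[i]-P[i-1])for i in range(4)])
print(tri(ray("top",*np.mean(T,0)),ray("scene",*np.mean(S,0))))
# lever axis: bar centre at pivot end / pad end in top
a=onz("top",335+215/4,105+68/4,.1);b=onz("top",335+204/4,105+370/4,.125);print("bar",a,b,np.degrees(np.arctan2(*(a-b)[[1,0]])))
j=onz("top",307,190.5,.07);print("jar",j, "empty pad",onz("top",188,209,.128))
for p in((134,75),(130,445)): print("base bolt",onz("top",335+p[0]/4,105+p[1]/4,.024))
E
```

```text
top [[0.571903695985966, -0.12422284242809184], [0.5696886401415123, -0.16681030790633208], [0.5200789490253673, -0.16204847514593038], [0.5240768165820742, -0.12170185277608386]] [ 0.5464 -0.1437  0.128 ] [np.float64(0.047893274917674464), np.float64(0.0426450312258574), np.float64(0.04983770163116825), np.float64(0.04054420897805219)]
scene [[0.5258032880795828, -0.1631293608454631], [0.531325572256165, -0.1222854213138918], [0.5883907461788618, -0.13276124107542017], [0.5863458995467509, -0.17261064131084133]] [ 0.558  -0.1477  0.128 ] [np.float64(0.06128052286434604), np.float64(0.041215567677584906), np.float64(0.05801876312455883), np.float64(0.03990183074586478)]
(array([ 0.5475, -0.1448,  0.118 ]), np.float64(0.0005169735860514343))
bar [ 0.7257 -0.1597  0.1   ] [ 0.5724 -0.1467  0.125 ] -4.872684566797986
jar [0.5953 0.0025 0.07  ] empty pad [0.5534 0.2208 0.128 ]
base bolt [ 0.7461 -0.1279  0.024 ]
base bolt [ 0.5473 -0.1214  0.024 ]
```

The two views agree: pad centre ≈ (0.547, -0.144, 0.128), lever yaw ≈ -5°. Pad size measures 48-50 × 41-43 mm, against 50 × 44 given. The scene outline includes the pad's end face, which explains its longer 58-61 mm. Next I close the jaws and go above the pad.

```bash
python3 -m pendant '[{"translation":[50,-25,0],"roll":0,"claw":0},{"translation":[100,-49,0],"roll":0,"claw":0},{"translation":[150,-74,0],"roll":0,"claw":0},{"translation":[200,-99,0],"roll":0,"claw":0},{"translation":[250,-123,0],"roll":0,"claw":0},{"translation":[300,-148,0],"roll":0,"claw":0},{"translation":[350,-172,0],"roll":0,"claw":0},{"translation":[400,-197,0],"roll":0,"claw":0},{"translation":[440,-217,0],"roll":0,"claw":0},{"translation":[463,-228,0],"roll":0,"claw":0},{"translation":[463,-228,0],"roll":0,"claw":0},{"translation":[463,-228,0],"roll":0,"claw":0}]'
python3 - <<'E'
from rig import *
import cv2
for n in("scene","top"):cv2.imwrite(f"pics/{n}1.png",cv2.cvtColor(grab_frame(n),cv2.COLOR_RGB2BGR))
E
```

```text
t: 1.6
ee_pos: [0.5448, -0.1443, 0.2052]
ee_rot: [-180.0, 0.0, 20.0]
wrist_force: [-0.0, -1.0, -0.1]
grip_width: 0.005
```

View pics/scene1.png

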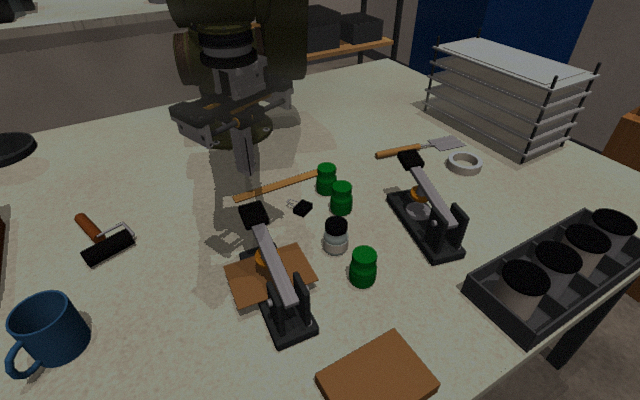

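The shut fingers' tip, at (253,203), lines up with the pad, and the jar at (336,235) is untouched. I descend to just past contact and check the force.

```bash
python3 -m pendant '[{"translation":[0,0,30],"roll":0,"claw":0},{"translation":[0,0,55],"roll":0,"claw":0},{"translation":[0,0,70],"roll":0,"claw":0},{"translation":[0,0,77],"roll":0,"claw":0},{"translation":[0,0,84],"roll":0,"claw":0},{"translation":[0,0,90],"roll":0,"claw":0},{"translation":[0,0,90],"roll":0,"claw":0}]'
```

```text
t: 2.58
ee_pos: [0.5454, -0.144, 0.1155]
ee_rot: [180.0, -0.0, 20.0]
wrist_force: [-2.3, -0.9, 4.1]
grip_width: 0.005
```

```bash
python3 -m pendant '[{"translation":[0,0,6],"roll":0,"claw":0},{"translation":[-1,0,12],"roll":0,"claw":0},{"translation":[-2,-1,18],"roll":0,"claw":0},{"translation":[-3,-1,24],"roll":0,"claw":0},{"translation":[-3,-1,29],"roll":0,"claw":0},{"translation":[-4,-1,33],"roll":0,"claw":0},{"translation":[-4,-1,35],"roll":0,"claw":0},{"translation":[-4,-1,35],"roll":0,"claw":0}]'
```

```text
t: 3.58
ee_pos: [0.5432, -0.1441, 0.0821]
ee_rot: [179.9, -0.3, 20.0]
wrist_force: [5.1, 2.6, 10.3]
grip_width: 0.001
```

```bash
python3 -m pendant '[{"translation":[0,0,1],"roll":0,"claw":0},{"translation":[0,0,2],"roll":0,"claw":0},{"translation":[0,0,3],"roll":0,"claw":0},{"translation":[0,0,3],"roll":0,"claw":0}]'
```

```text
t: 4.08
ee_pos: [0.5432, -0.1441, 0.0792]
ee_rot: [179.9, -0.3, 20.1]
wrist_force: [4.6, 3.5, 9.8]
grip_width: 0.002
```

```bash
python3 -m pendant '[{"translation":[0,0,1],"roll":0,"claw":0},{"translation":[0,0,2],"roll":0,"claw":0},{"translation":[0,0,3],"roll":0,"claw":0},{"translation":[0,0,3],"roll":0,"claw":0},{"translation":[0,0,3],"roll":0,"claw":0}]'
python3 - <<'E'
from rig import *
import cv2
for n in("scene",):cv2.imwrite(f"pics/{n}2.png",cv2.cvtColor(grab_frame(n),cv2.COLOR_RGB2BGR))
E
```

```text
t: 4.7
ee_pos: [0.5435, -0.1441, 0.0775]
ee_rot: [179.8, -0.3, 20.1]
wrist_force: [-1.3, 5.4, 23.4]
grip_width: 0.004
```

View pics/scene2.png

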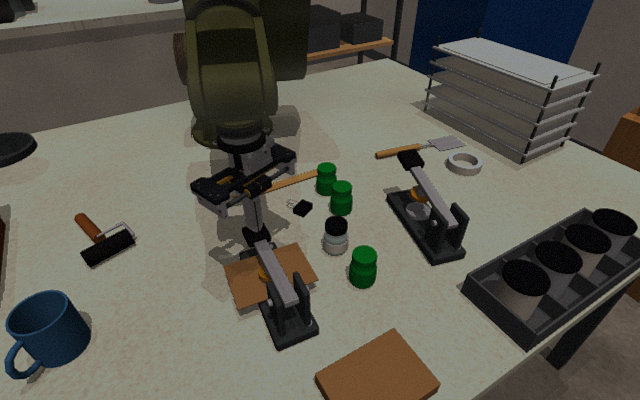

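The tip stops at z = 0.0775 and the force jumps from 10 to 23 N, so the lever is at its hard stop; the picture shows the pad down at (258,237) and the jar in place. I hold briefly, then release smoothly.

```bash
python3 -m pendant '[{"translation":[0,0,0],"roll":0,"claw":0},{"translation":[0,0,0],"roll":0,"claw":0},{"translation":[0,0,0],"roll":0,"claw":0},{"translation":[0,0,-8],"roll":0,"claw":0},{"translation":[1,0,-18],"roll":0,"claw":0},{"translation":[2,0,-28],"roll":0,"claw":0},{"translation":[3,1,-38],"roll":0,"claw":0},{"translation":[4,1,-48],"roll":0,"claw":0},{"translation":[4,1,-60],"roll":0,"claw":0},{"translation":[4,1,-80],"roll":0,"claw":0},{"translation":[4,1,-110],"roll":0,"claw":0},{"translation":[4,1,-140],"roll":0,"claw":0}]'
python3 -m pendant '[{"translation":[-60,30,0],"roll":0,"claw":0},{"translation":[-110,55,0],"roll":0,"claw":0},{"translation":[-160,80,0],"roll":0,"claw":0},{"translation":[-210,105,0],"roll":0,"claw":0},{"translation":[-250,125,0],"roll":0,"claw":0},{"translation":[-250,125,0],"roll":0,"claw":0},{"translation":[-250,125,0],"roll":0,"claw":0},{"translation":[-250,125,0],"roll":0,"claw":0}]'
python3 - <<'E'
from h import *
import cv2
a=[cv2.cvtColor(grab_frame(n),cv2.COLOR_RGB2BGR) for n in("scene","top")]
c=np.vstack([np.hstack([cv2.imread("pics/scene0.png")[100:360,200:500],a[0][100:360,200:500]]),np.hstack([cv2.imread("pics/top0.png")[90:290,150:450],a[1][90:290,150:450]])])
cv2.imwrite("pics/cmp.png",c);print(state()["wrist_force"])
E
```

```text
t: 6.25
ee_pos: [0.5448, -0.1436, 0.2152]
ee_rot: [-179.9, 0.1, 20.0]
wrist_force: [-0.7, 0.3, -0.2]
grip_width: 0.004
t: 7.25
ee_pos: [0.354, -0.3461, 0.2144]
ee_rot: [-180.0, 0.0, 20.1]
wrist_force: [-1.3, -0.2, -0.2]
grip_width: 0.005
[ 0.13968912  0.32442043 -0.59379773]
```

View pics/cmp.png

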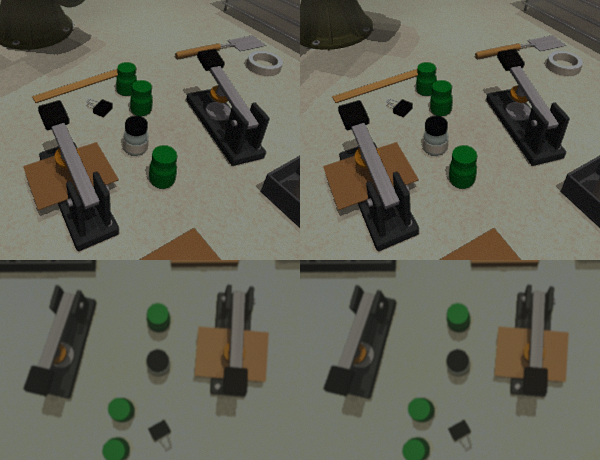

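Before (left) and after (right) match. The loaded pad is back up at (353,114) in the composite (53,114 before), the empty lever is up, and the jar has not moved. The arm is clear, so I hand in.

```bash
python3 -c "
from rig import *
print(sign_off())"
```

```text
the job is handed in; nothing more can be done
None
```

I pushed the lever of the press holding the card down to its stop, held it there, then released it and moved the arm away. The job was handed in at about 7.4 s of the 32 s allowed.

- **Full stroke:** with shut fingers at the pad's centre, the tip stopped at z = 0.0775 m, against about 0.078 expected at full stroke. The force jumped from 10 to 23 N there. I held it for at least 0.4 s. I read the stop from height and force, because the lever's angle is not reported directly.
- **After release:** before and after pictures from both cameras match. The loaded lever is back up, the empty press's lever is untouched, and the ink jar stands where it was. The wrist force is near zero with the arm clear of everything.
- **Disagreement:** in the first measurement, the scene view put the pad centre about 12 mm further out than the top view. That outline had included the pad's end face. I used the top view, whose pad size matched the given dimensions.

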